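Wind the bench timer and hold the cure lamp over the glued port housing

TASK

Light-cure the valve seal glued into the port housing that sits in the nest behind the amber guard: first wind the bench timer clockwise right up to its stop (it takes several grips) and leave it wound. Then lift the cure lamp out of its stand (it lights by itself), carry it over the top of the guard and finish still holding it in the gripper, motionless and upright, its nose centred about 1 cm above the housing's mouth: the program ends while it is held there, the lamp is not put down. Neither the lamp nor the arm may touch the housing, nest or guard, and the other things on the bench stay where they are.

Things in the scene. Friction and masses are not known exactly. Their poses are not given: they have to be found in the camera images.
- cure_lamp: cordless lamp, 0.1 to 0.25 kg, 150 mm long, nose down in its stand. Origin at the centre of the nose's end, z up its axis. Nose tube 25 mm dia. (z 0-44 mm), grey collar 37 dia. (44-50) resting on the stand, finned barrel 34 dia. (50-78), white square handle 28 x 28 mm (78-150), flats facing own x and y. Grip the handle from above across two flats near z 122; raise 45 mm to leave the stand.
- lamp_tip (a point): centre of the lamp's nose end face, the point to be held above the housing (same as the lamp's origin)
- lamp_stand: fixed stand: grey base plate 92 x 80 x 8 mm and white block 56 x 56 mm, top at 54 mm, with an upright hole of 28 mm dia. in which the lamp's nose hangs (nose end 10 mm above the bench, lamp top at 160 mm). Origin at the centre of its underside, z up. Stand and timer may have swapped places.
- timer_dial (a joint): dial angle, rad: 0 = run down, grows as it is wound clockwise seen from above, stop (fully wound) at 5.76; starts partly wound, between 0.8 and 2.6. It stays where it is left: mainspring up to 0.035 N m, holding friction 0.07 N m, drag 0.05 N m per rad/s.
- dial_top (a point): centre of the top of the timer's round dial, on its vertical axis, 34 mm above the bench. Dial grey, 46 mm dia., 12 mm high (22 to 34 mm above the bench), on a white square body 66 x 66 x 22 mm fixed to the bench. Grip it across the rim at any yaw, fingertips just above the body; turn, let go, turn back, repeat.
- cure_station: fixed: aluminium base plate 150 (x) x 172 (y) x 8 mm; guard of amber clear sheets 4 mm thick, tops 120 mm above the bench: front at own x = -70 mm, sides at own y = -80 and +80 mm, open above and at the back (+x). In its middle the nest: round white pedestal 47 mm dia., top at 24 mm, four dowels to 30 mm. Origin on the bench under the nest's centre, z up.
- housing: the glued port housing, clear violet plastic, 38 mm dia. (51 mm over its ears), 22 mm high, standing loose on the nest, mouth up. Origin at the centre of its underside, z up. Other housings lie in a clear tray at the side.
- housing_mouth (a point): centre of the housing's mouth at its top rim, about 46 mm above the bench; z up
- glue_bottle: bystander: white glue bottle with a long pointed cap, 26 mm diameter, 80 mm high, to the left of the station; origin at the centre of its underside
- seal_cup: bystander: open steel cup for seals, 60 mm diameter, 34 mm high, to the left of the station; origin at the centre of its underside
- swab_tub: bystander: white tub with a flat blue lid, 69 mm diameter, 79 mm high, on the right behind the places of timer and stand; origin at the centre of its underside. (Fixed instruments up to 250 mm high stand on the bench beyond x = 0.6 m, between y = 0 and 0.4 m: keep carried things and gripper on the near side of them.)
Mind the look-alikes: they are no part of the job. What is shaped like the part that bears timer_dial but black is not meant.

How it is judged (in metres and radians):
On the way, in this order (a step that is already met when the one before it is completed fails the run):
1. the timer is wound up to its stop (value of joint timer_dial above 5.4 rad), for 0.2 s.
2. the lamp's nose is lifted higher than the guard (height (world z) of lamp_tip above 0.12 m), for 0.1 s.
At the end, for the whole second after the job is handed in: Only the fingers carry the lamp: at rest, upright within 5 degrees, nose within 6 mm sideways of the housing mouth's centre and 3 to 18 mm above it. The timer is within 0.36 rad of its stop. The housing stands in its nest within 5 mm (horizontal distance between lamp_tip and housing_mouth below 0.006 m and z of lamp_tip in the frame of housing_mouth between 0.003 and 0.018 m and angle between cure_lamp's own z axis and vertical below 0.09 rad and linear speed of cure_lamp below 0.01 m/s and angular speed of cure_lamp below 0.1 rad/s and contact force between the fingers and cure_lamp above 1 N and contact force between cure_lamp and housing below 0.05 N and contact force between cure_lamp and cure_station below 0.05 N and contact force between cure_lamp and lamp_stand below 0.05 N and value of joint timer_dial above 5.4 rad and horizontal distance between housing and cure_station below 0.005 m and angle between housing's own z axis and vertical below 0.05 rad); the arm keeps its last pose, push and grip.
It fails at once if the lamp touches the housing (contact force between cure_lamp and housing above 0.3 N).
It fails at once if the lamp touches the guard or nest (contact force between cure_lamp and cure_station above 0.5 N).
It fails at once if the arm touches the guard, nest or housing (contact force between any of the arm, the fingers and cure_station above 0.5 N or contact force between any of the fingers, the arm and housing above 0.3 N).
It fails at once if a bystander is disturbed (distance of any of glue_bottle, seal_cup, swab_tub from where it was at the start of the episode above 0.02 m).
It also fails if it takes over 64 s, if anything falls off the work surface, if the arm or the gripper's body presses on something with over 40 N, if the wrist force passes 120 N, or if a joint passes its speed limit or range.

ROBOT

A 7-joint arm with a two-finger parallel gripper is mounted at the origin on a cart in front of the work surface, level with it; the furniture and walls round the work are solid. World frame = base frame: x ahead of the robot, y to its left, z up, the work surface at z = 0. Lengths are in mm, angles in rad, forces in N, time in s.
With the tool pointing down it reaches from about 425 to 950 mm from the base axis. Payload 4.7 kg.
Tool frame: the origin (TCP) lies on the centre line of the jaws, within the pads' length; the fingertips stand 17 mm ahead of it and the grasp point (between the pads) lies 2 mm behind it (tips_ahead is the distance from the TCP to the fingertips, in mm); z points along the fingers, y is the line along which they close (so a half turn about z gives the same grasp; the last joint's range is limited). The gripper opens to 85 mm and grips with 20 to 120 N. Pads are 22 mm wide; open, the fingers measure 114 mm over their backs; the gripper's body (76 mm by 85 mm) begins 54 mm behind the grasp point. The pads swing forward as they close: fully open they stand 13 mm farther back than shut.
Start: joints at [-1.357, 0.469, -0.049, 1.532, 0.024, 1.141, -0.082], TCP at [162.242, 655.228, 248.335] pointing down, gripper open.
Joint ranges: [-2.59, 2.59], [-0.33, 1.99], [-1.39, 1.29], [0.1, 2.45], [-1.04, 4.18], [0.21, 1.99], [-2.66, 2.66]. Speed limits (rad/s): [2.57, 2.57, 3.14, 3.14, 3.14, 3.14, 3.14].

INTERFACE

Orientations are given as a rotation vector (axis times angle).
In Python, from cell import * gives the robot as it stands. The module is installed in compiled form; this text tells all that it offers.
- The arm moves only by the shell command python3 -m inch 'ROWS' [OPENING]. ROWS is a JSON object of lists of equal length, an entry for each row: "xyz": the shift along the tool's x, y, z in cm, a list of three; "twist": the turn about the tool's z in degrees. In form: {"xyz": [[tx, ty, tz], ...], "twist": [twist, ...]}. A call has 1 to 5 rows; each row shifts and turns the commanded pose from where the row before left it, along the tool's axes as they then stand; what a row does not reach is not made up. A row lasts 1/12 s, in which the tool goes at most 41.7 mm and 7.16 degrees, less where a joint would pass 70% of its speed; a pose out of reach is approached as far as the arm can. A call with a gripper value outside its range is refused whole. OPENING is the finger opening in cm, from 0 to 8.54, set as the call begins (- or left out, the last holds). The fingers move at their own pace and stop on an object; the grip force is fixed at half the most. Time passes only in rows, so rows that do not move let the fingers close. It gives the time, the measured TCP pose, the force, the opening and the grip force at its end, in the units of the state.
- get_obs(): the state, without advancing time (a new reading comes with each control period).
- snapshot(name): name is "side" or "top"; returns the picture (384x512x3 uint8, red, green, blue); there is no depth.
- camera_model(name): a dict with "intrinsics" (3x3 intrinsics, pixels), "D" ([k1, k2, p1, p2, k3] as OpenCV has them; the pictures are not rectified), "R" (3x3) and "t" (3): a world point X has camera coordinates R X + t. Camera axes: x right, y down, z forward; pixel columns grow to the right and rows downward; lengths in mm; the calibration is good to about 2 mm. A picture is of the moment at which its call begins. camera_model takes no time and is no camera call.
- close_job(): hands the job in; it is judged then, once.
Trained networks look in the newest picture that a camera, given by its name, has taken for a name from the list of things; names that differ only in an ending like _2 or _b are one class to them, and where a whole thing is asked for, a point or a joint stands for the part that bears it (a point fixed in the world has none). Each returns a list of dicts, best first, with "confidence" (0 to 1); they miss things now and then, are a little off and sometimes report something else, mostly with a low value. They report only what shows in the picture. A call takes as long as a camera call. They do not tell look-alikes from the thing itself.
- masks_of(camera, label): "pixels" (384x512 bool, what is visible of it) and "xy" ([column, row] in pixels, amid what is visible of it).
The state is a dict: "t": time; "qpos": joint angles; "dq": joint speeds; "effort": joint torques, N m; "eef_pos": TCP position; "ee_rot": TCP orientation; "ft_force": force on the tool from outside, world axes, zero at the start; "ft_torque": the same for the moment, N m; "finger_gap": opening from 0.0 (shut) to 1.0 (fully open); "gripper_force": force on a finger pad.
Only numpy, scipy, OpenCV 4.12 (cv2) and the standard library are available. Lean on these libraries where they do the work, as an engineer would, in place of code of your own. Each camera call takes 0.05 s, during which the arm holds its last target. There are 200 camera calls.

## Working session

There is one attempt and no reset: what is moved stays moved. The work goes in short steps, Python scripts to look and compute and a shell command to move; the robot and the scene stay as the last step left them, time stands still between calls to the robot, and variables do not carry over. Pictures are saved under pics/ and viewed, at most 14 in all, crops included, and the job is handed in when it is done.

```bash
mkdir -p pics
cat > h.py <<'E'
from cell import *
import numpy as np, cv2
def snap(n,f):
    im=snapshot(n); cv2.imwrite('pics/'+f,im[:,:,::-1]); return im
def ray(cam,uv):
    m=camera_model(cam);K=np.array(m["intrinsics"],float);R=np.array(m["R"]);t=np.array(m["t"]).ravel()
    p=cv2.undistortPoints(np.array([[uv]],float),K,np.array(m["D"],float))[0,0]
    return -R.T@t, R.T@np.array([p[0],p[1],1])
def atz(cam,uv,z):
    c,d=ray(cam,uv); return c+d*(z-c[2])/d[2]
def tri(a,b):
    (c1,d1),(c2,d2)=ray('side',a),ray('top',b)
    A=np.stack([d1,-d2],1); s=np.linalg.lstsq(A,c2-c1,rcond=None)[0]
    p,q=c1+s[0]*d1,c2+s[1]*d2; return (p+q)/2,np.linalg.norm(p-q)
def proj(cam,X):
    m=camera_model(cam);R=np.array(m["R"]);t=np.array(m["t"],float).ravel()
    return cv2.projectPoints(np.array(X,float).reshape(-1,1,3),cv2.Rodrigues(R)[0],t,np.array(m["intrinsics"],float),np.array(m["D"],float))[0].reshape(-1,2)
E
python3 - <<'E'
from h import *
np.set_printoptions(precision=1,suppress=True)
o=get_obs();print(o['t'],o['eef_pos'],o['ee_rot'],o['finger_gap'])
for c in('side','top'):
    snap(c,c+'0.png'); print(c,ray(c,(256,192)))
    for l in('cure_lamp','lamp_stand','timer_dial','housing','cure_station','glue_bottle','seal_cup','swab_tub'):
        for r in masks_of(c,l)[:4]:
            p=r['pixels'];ys,xs=np.nonzero(p);print(c,l,round(r['confidence'],2),r['xy'],len(xs),xs.min(),xs.max(),ys.min(),ys.max())
E
```

```text
0.0 [162.1 654.7 247.2] [-0.4 -3.1  0. ] 1.0021575132228242
side (array([ 456.7, 1287.4,  862. ]), array([ 0.1, -0.8, -0.6]))
side cure_lamp 0.68 [249.6, 142.9] 242 246 255 127 153
side lamp_stand 0.69 [252.0, 161.8] 391 238 265 149 169
side timer_dial 0.53 [281.1, 180.3] 93 273 284 175 183
side timer_dial 0.41 [293.7, 197.8] 82 291 300 195 203
side cure_station 0.56 [263.6, 222.2] 3014 233 290 189 257
side glue_bottle 0.68 [255.6, 267.4] 157 249 257 257 278
side seal_cup 0.86 [284.8, 275.7] 314 272 294 268 287
top (array([ 398.5,  177.2, 1069.9]), array([ 0.2,  0. , -1. ]))
top cure_lamp 0.53 [384.2, 175.2] 294 371 395 165 185
top lamp_stand 0.63 [366.7, 187.1] 733 354 387 164 202
top timer_dial 0.74 [270.8, 249.2] 238 265 282 243 260
top timer_dial 0.52 [319.9, 225.2] 231 310 327 218 234
top timer_dial 0.42 [141.2, 207.8] 108 138 150 204 214
top housing 0.54 [341.4, 134.6] 593 329 356 118 148
top housing 0.48 [208.4, 211.8] 189 201 216 205 219
top cure_station 0.76 [201.5, 213.3] 3856 166 244 177 246
top seal_cup 0.74 [135.6, 238.1] 423 122 146 230 251
top swab_tub 0.68 [342.2, 136.8] 600 329 356 118 147
```

View pics/side0.png

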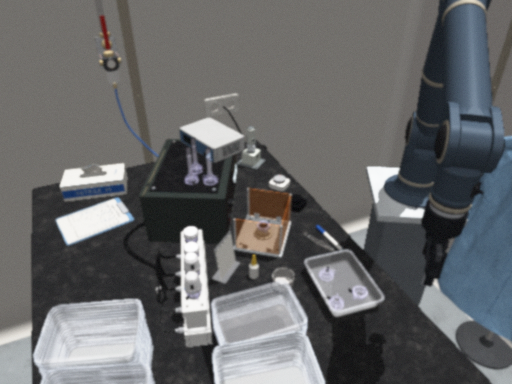

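View pics/top0.png

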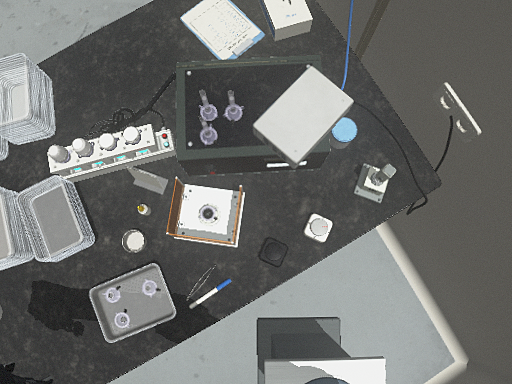

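The side view shows the lamp and stand at about (250,145), the white timer at (280,182), the black look-alike at (297,201) and the guard at (263,222). In the top view, the lamp is at (380,177), the white timer at (318,228), the black one at (272,250) and the station at (207,212).

Run:
```python
from h import *
np.set_printoptions(precision=1,suppress=True)
print('dial',tri((279.5,181.5),(318.5,227)),atz('top',(318.5,226.3),34),atz('side',(279.5,181.5),34))
print('housing top',atz('top',(208,212),46),'black',atz('top',(272,250),34))
print('lamp top',atz('top',(384,175),160),atz('side',(251,129),160))
print('tub',atz('top',(344,129),79),'cup',atz('top',(134,240),34))
a=cv2.imread('pics/top0.png');b=cv2.imread('pics/side0.png')
up=lambda i,x,y,w,h,s:cv2.resize(i[y:y+h,x:x+w],None,fx=s,fy=s,interpolation=cv2.INTER_CUBIC)
A=up(a,300,150,100,100,4);B=up(a,158,165,100,100,4);C=up(b,230,120,80,75,5)[:,:400];D=up(b,225,182,80,80,5)
g=np.zeros((600,800,3),np.uint8)
g[:300,:400]=cv2.resize(A,(300,300)).repeat(1,0)[:, :].copy() if 0 else cv2.resize(up(a,300,155,100,75+15,4),(400,300))
cv2.imwrite('pics/crop1.png',np.hstack([A,B]))
cv2.imwrite('pics/crop2.png',np.hstack([C,D[:375]]))
```

```text
dial (array([493. ,  13.6,  14.4]), np.float64(2.2242274107833224)) [494.2  16.5  34. ] [491.1  43.2  34. ]
housing top [531.4 303.4  46. ] black [433.7 138.3  34. ]
lamp top [ 602.4 -124.3  160. ] [ 612.3 -120.3  160. ]
tub [744.4 -52.7  79. ] cup [458.9 499.3  34. ]
```

View pics/crop1.png

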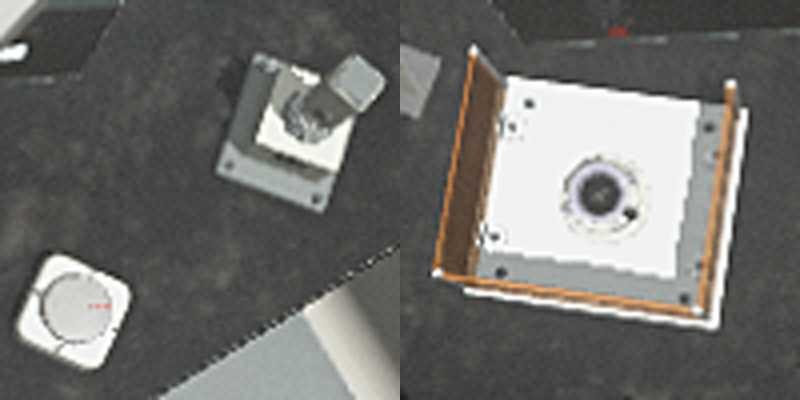

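View pics/crop2.png

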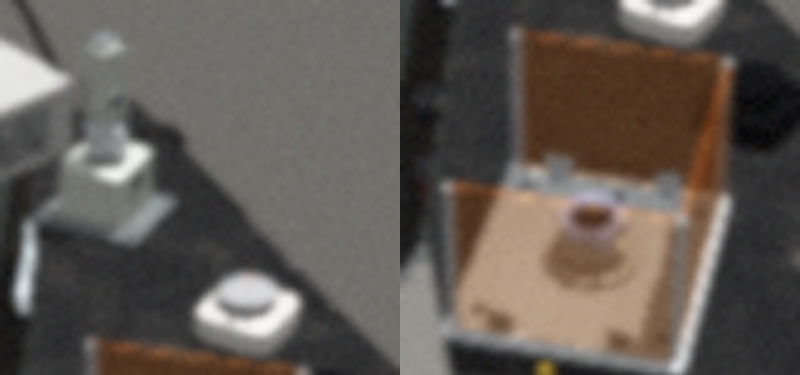

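The crops put the dial top at top (318.9,226.6) and side (279.2,178). The lamp top is at top (388.6,170.1) and side (250.8,128.2). The housing mouth is at top (207.6,212.6) and side (263.4,224). The guard is open towards +x, up in the top view.

Run:
```python
from h import *
np.set_printoptions(precision=1,suppress=True)
for n,t,s,z in(('dial',(318.9,226.6),(279.2,178),34),('lamp',(388.6,170.1),(250.8,128.2),160),('mouth',(207.6,212.6),(263.4,224),46)):
    print(n,*tri(s,t),atz('top',t,z),atz('side',s,z))
f=lambda x,y,ox,oy:(ox+x/4-.4,oy+y/4-.4)
P=[atz('top',f(x,y,158,165),120) for x,y in((37,273),(302,310),(332,84),(75,50))];print('guard FL FR BR BL',*P)
L=[atz('top',f(x,y,300,150),160)[:2] for x,y in((343,53),(385,75),(365,108),(325,90))];print('lamp corners',*L)
B=[atz('top',f(x,y,300,150),8)[:2] for x,y in((219,172),(322,211),(258,54))];print('standbase corners',*B, 'ang',np.degrees(np.arctan2(*(B[0]-B[1])[::-1])))
T=[atz('top',f(x,y,300,150),22)[:2] for x,y in((55,252),(133,297),(92,371),(15,330))];print('timer body',*T,np.mean(T,0))
e=L[0]-L[1];print(np.degrees(np.arctan2(e[1],e[0])))
o=get_obs();print(cv2.Rodrigues(np.array(o['ee_rot'],float))[0],o['qpos'])
```

```text
dial [493.6  15.   30.8] 0.2038589582016645 [493.4  15.5  34. ] [493.3  19.9  34. ]
lamp [ 615.3 -138.2  154.5] 0.4981404873994442 [ 614.3 -136.3  160. ] [ 613.8 -127.   160. ]
mouth [529.4 304.5  45.3] 0.9274687962341671 [529.8 304.4  46. ] [528.9 305.4  46. ]
guard FL FR BR BL [471.5 392.6 120. ] [449.7 233.5 120. ] [586.  216.1 120. ] [608.  373.8 120. ]
lamp corners [ 632.  -129.6] [ 618.6 -154.5] [ 598.5 -140.7] [ 609.4 -117.1]
standbase corners [587.5 -88.7] [ 560.2 -158.8] [ 670.2 -120.4] ang 68.72182168089256
timer body [531.7  27.3] [501.4 -23.7] [453.   5.] [480.3  55. ] [491.6  15.9]
61.56842191056225
[[-1.   0.2 -0. ]
 [ 0.2  1.   0. ]
 [ 0.   0.  -1. ]] [-1.4  0.5 -0.   1.5  0.   1.1 -0.1]
```

```bash
cat >> h.py <<'E'
def go(*tg):
    o=get_obs();R=cv2.Rodrigues(np.array(o['ee_rot'],float))[0];p=np.array(o['eef_pos'])
    print('t',o['t'],'pos',p.round(1),'yaw y-axis',np.degrees(np.arctan2(R[1,1],R[0,1])).round(2),'tilt',np.degrees(np.arccos(-R[2,2])).round(2),'q',np.array(o['qpos']).round(2),'gap',round(o['finger_gap']*85.4,1),'F',np.array(o['ft_force']).round(1),'M',np.array(o['ft_torque']).round(2))
    for g in tg: print('to',g,'cm',(R.T@(np.array(g)-p)/10).round(2)); p=np.array(g,float)
E
python3 -c "
from h import *
go((420,340,230),(493.4,15.5,150),(493.4,15.5,80))"
```

```text
t 0.9 pos [162.2 655.2 248.4] yaw y-axis 76.09 tilt 0.01 q [-1.36  0.47 -0.05  1.53  0.02  1.14 -0.08] gap 85.5 F [ 0.2 -0.2  0.1] M [-0.04 -0.02  0.03]
to (420, 340, 230) cm [-32.6  -24.4    1.83]
to (493.4, 15.5, 150) cm [-14.92 -29.74   8.  ]
to (493.4, 15.5, 80) cm [-0. -0.  7.]
```

```bash
python3 -m inch '{"xyz": [[-3.26,-2.44,0.18],[-3.26,-2.44,0.18],[-3.26,-2.44,0.18],[-3.26,-2.44,0.18],[-3.26,-2.44,0.18]], "twist": [0,0,0,0,0]}' 8.5
python3 -m inch '{"xyz": [[-3.26,-2.44,0.18],[-3.26,-2.44,0.18],[-3.26,-2.44,0.18],[-3.26,-2.44,0.18],[-3.26,-2.44,0.18]], "twist": [0,0,0,0,0]}'
python3 -m inch '{"xyz": [[-1.66,-3.3,0.89],[-1.66,-3.3,0.89],[-1.66,-3.3,0.89],[-1.66,-3.3,0.89],[-1.66,-3.3,0.89]], "twist": [0,0,0,0,0]}'
python3 -m inch '{"xyz": [[-1.66,-3.3,0.89],[-1.66,-3.3,0.89],[-1.66,-3.3,0.89],[-1.66,-3.3,0.89]], "twist": [0,0,0,0]}'
python3 -c "
from h import *
go((493.4,15.5,80),(493.4,15.5,41))"
```

```text
t: 1.32
eef_pos: [292.1, 496.0, 239.4]
ee_rot: [0.38, 3.118, 0.001]
ft_force: [1.4, 0.5, -0.0]
finger_gap: 0.995
gripper_force: 0.0
t: 1.73
eef_pos: [421.0, 338.4, 230.6]
ee_rot: [0.38, 3.118, 0.001]
ft_force: [0.7, 0.6, -0.0]
finger_gap: 0.996
gripper_force: 0.0
t: 2.15
eef_pos: [461.2, 158.2, 185.8]
ee_rot: [0.38, 3.118, 0.001]
ft_force: [1.6, -0.1, 0.3]
finger_gap: 0.997
gripper_force: 0.0
t: 2.48
eef_pos: [494.0, 14.2, 150.2]
ee_rot: [0.38, 3.118, 0.001]
ft_force: [0.5, 0.6, 0.6]
finger_gap: 0.994
gripper_force: 0.0
t 2.4833 pos [494.   14.2 150.2] yaw y-axis 76.11 tilt 0.06 q [-0.32  0.3   0.24  2.07 -0.1   0.79  1.32] gap 84.9 F [0.5 0.6 0.6] M [ 0.03 -0.06 -0.01]
to (493.4, 15.5, 80) cm [0.09 0.11 7.02]
to (493.4, 15.5, 41) cm [ 0.  -0.   3.9]
```

```bash
python3 -m inch '{"xyz": [[0.09,0.11,0],[0,0,1.5],[0,0,1.5],[0,0,1.5],[0,0,1.5]], "twist": [0,-7.1,-7.1,-7.1,-7.1]}'
python3 -m inch '{"xyz": [[0,0,0.5],[0,0,0.5],[0,0,0.5],[0,0,0.2],[0,0,0]], "twist": [-7.1,-7.1,-7.1,-7.1,-7.1]}'
python3 -c "
from h import *
go((493.4,15.5,60),(493.4,15.5,41))
snap('side','s1.png');snap('top','t1.png')
i=cv2.imread('pics/s1.png')[130:220,220:340];j=cv2.imread('pics/t1.png')[170:260,260:380]
cv2.imwrite('pics/c3.png',cv2.resize(np.vstack([i,j]),None,fx=3.3,fy=3.3,interpolation=2))"
```

```text
t: 2.9
eef_pos: [493.3, 17.4, 89.8]
ee_rot: [-0.406, 3.114, 0.0]
ft_force: [0.0, -0.5, 0.8]
finger_gap: 0.999
gripper_force: 0.0
t: 3.32
eef_pos: [492.9, 17.3, 72.8]
ee_rot: [1.336, -2.843, -0.001]
ft_force: [0.1, -0.2, -0.2]
finger_gap: 0.996
gripper_force: 0.0
t 3.3167 pos [492.9  17.3  72.8] yaw y-axis 140.34 tilt 0.04 q [-0.08  0.42 -0.05  2.11  0.03  0.61  2.3 ] gap 85.0 F [ 0.1 -0.2 -0.2] M [ 0.01 -0.02  0.01]
to (493.4, 15.5, 60) cm [ 0.11 -0.16  1.28]
to (493.4, 15.5, 41) cm [-0.  -0.   1.9]
```

View pics/c3.png

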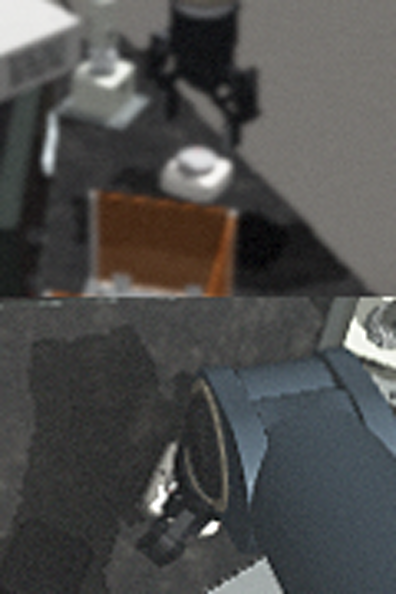

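Gripper is open above the white timer; in the side crop the dial lies below the fingers at crop (197,165). The top view is largely covered by the arm.

```bash
python3 -m inch '{"xyz": [[0.11,-0.16,1],[0,0,1],[0,0,1.1],[0,0,0],[0,0,0]], "twist": [0,0,0,0,0]}'
python3 -m inch '{"xyz": [[0,0,0],[0,0,0],[0,0,0],[0,0,0],[0,0,0]], "twist": [0,0,0,0,0]}' 4
python3 -m inch '{"xyz": [[0,0,0],[0,0,0],[0,0,0],[0,0,0],[0,0,0]], "twist": [0,0,0,0,0]}'
python3 -c "
from h import *
go((493.4,15.5,41))"
```

```text
t: 3.83
eef_pos: [492.6, 15.3, 41.0]
ee_rot: [1.326, -2.845, -0.001]
ft_force: [-0.3, 0.1, -1.0]
finger_gap: 0.997
gripper_force: 0.0
t: 4.25
eef_pos: [494.9, 14.5, 43.4]
ee_rot: [-1.325, 2.846, -0.003]
ft_force: [-0.8, -1.3, 5.0]
finger_gap: 0.481
gripper_force: 51.5
t: 4.67
eef_pos: [494.9, 14.5, 43.4]
ee_rot: [-1.325, 2.846, -0.003]
ft_force: [0.5, -1.1, 6.1]
finger_gap: 0.48
gripper_force: 51.5
t 4.6667 pos [494.9  14.5  43.4] yaw y-axis 139.94 tilt 0.18 q [-0.08  0.47 -0.04  2.13  0.04  0.54  2.29] gap 41.0 F [ 0.5 -1.1  6.1] M [-0.45 -0.07 -0.03]
to (493.4, 15.5, 41) cm [0.02 0.17 0.24]
```

```bash
python3 -m inch '{"xyz": [[0,0.1,-0.15],[0,0,0],[0,0,0],[0,0,0],[0,0,0]], "twist": [4,7,7,7,7]}'
python3 -m inch '{"xyz": [[0,0,0],[0,0,0],[0,0,0],[0,0,0],[0,0,0]], "twist": [7,7,7,7,7]}'
python3 -c "
from h import *
go((493.4,15.5,41))"
```

```text
t: 5.08
eef_pos: [494.7, 14.8, 43.6]
ee_rot: [-0.481, 3.1, -0.003]
ft_force: [4.8, -3.6, -10.4]
finger_gap: 0.478
gripper_force: 51.6
t: 5.5
eef_pos: [494.8, 15.1, 43.6]
ee_rot: [0.473, 3.101, -0.001]
ft_force: [6.1, -1.9, -10.7]
finger_gap: 0.479
gripper_force: 51.5
t 5.5 pos [494.8  15.1  43.6] yaw y-axis 72.67 tilt 0.28 q [-0.34  0.48  0.27  2.14 -0.24  0.54  1.38] gap 40.9 F [  6.1  -1.9 -10.7] M [-0.59 -1.1   0.12]
to (493.4, 15.5, 41) cm [0.14 0.   0.26]
```

```bash
python3 -m inch '{"xyz": [[0,0,0.08],[0,0,0],[0,0,0],[0,0,0],[0,0,0]], "twist": [7,7,7,7,7]}' | head -2
python3 -m inch '{"xyz": [[0,0,0],[0,0,0],[0,0,0],[0,0,0],[0,0,0]], "twist": [7,7,7,7,7]}' | tail -4
python3 -c "
from h import *
go((493.4,15.5,41))"
python3 -m inch '{"xyz": [[0,0,0],[0,0,0],[0,0,0],[0,0,0],[0,0,0]], "twist": [7,7,7,7,7]}'| tail -4
python3 -c "
from h import *
go((493.4,15.5,41))"
```

```text
t: 5.92
eef_pos: [495.0, 15.2, 43.5]
ee_rot: [2.165, 2.269, 0.004]
ft_force: [5.2, -1.8, -4.7]
finger_gap: 0.483
gripper_force: 52.1
t 6.3333 pos [495.2  15.3  43.5] yaw y-axis 2.69 tilt 0.32 q [-0.59  0.54  0.61  2.15 -0.55  0.59  0.46] gap 41.2 F [ 5.2 -1.8 -4.7] M [-0.45 -0.7   0.14]
to (493.4, 15.5, 41) cm [ 0.03 -0.18  0.25]
ee_rot: [2.748, 1.513, 0.007]
ft_force: [6.1, -2.7, -6.2]
finger_gap: 0.479
gripper_force: 52.0
t 6.75 pos [495.4  15.2  43.6] yaw y-axis -32.31 tilt 0.35 q [-0.7   0.59  0.77  2.16 -0.7   0.65 -0.01] gap 40.9 F [ 6.1 -2.7 -6.2] M [-0.43 -0.89  0.17]
to (493.4, 15.5, 41) cm [-0.09 -0.19  0.25]
```

```bash
python3 -m inch '{"xyz": [[0,0,0],[0,0,0],[0,0,0],[0,0,0]], "twist": [7,7,7,7]}' | tail -4
python3 -c "
from h import *
go((493.4,15.5,41))"
python3 -m inch '{"xyz": [[0,0,0],[0,0,0],[0,0,0]], "twist": [6,6,6]}'| tail -4
python3 -c "
from h import *
go((493.4,15.5,41))"
```

```text
ee_rot: [3.033, 0.803, 0.008]
ft_force: [5.5, -3.5, -7.3]
finger_gap: 0.48
gripper_force: 51.9
t 7.0833 pos [495.6  15.   43.6] yaw y-axis -60.33 tilt 0.38 q [-0.79  0.65  0.89  2.16 -0.81  0.7  -0.38] gap 41.0 F [ 5.5 -3.5 -7.3] M [-0.56 -1.04  0.17]
to (493.4, 15.5, 41) cm [-0.17 -0.15  0.26]
ee_rot: [3.122, 0.32, 0.009]
ft_force: [6.0, -4.1, -6.4]
finger_gap: 0.48
gripper_force: 52.0
t 7.3333 pos [495.6  14.9  43.6] yaw y-axis -78.29 tilt 0.39 q [-0.83  0.69  0.97  2.17 -0.88  0.75 -0.63] gap 41.0 F [ 6.  -4.1 -6.4] M [-0.61 -1.1   0.12]
to (493.4, 15.5, 41) cm [-0.2  -0.1   0.25]
```

```bash
python3 -m inch '{"xyz": [[0,0,0],[0,0,0],[0,0,0]], "twist": [6,6,6]}' | tail -4
python3 -c "
from h import *
go((493.4,15.5,41))"
python3 -m inch '{"xyz": [[0,0,0],[0,0,0]], "twist": [6,6]}'| tail -4
python3 -c "
from h import *
go((493.4,15.5,41))"
```

```text
ee_rot: [3.134, -0.172, 0.01]
ft_force: [5.1, -4.7, -4.1]
finger_gap: 0.481
gripper_force: 52.1
t 7.5833 pos [495.6  14.8  43.6] yaw y-axis -96.28 tilt 0.4 q [-0.87  0.73  1.04  2.17 -0.94  0.79 -0.88] gap 41.1 F [ 5.1 -4.7 -4.1] M [-0.67 -1.15  0.11]
to (493.4, 15.5, 41) cm [-0.23 -0.05  0.26]
ee_rot: [3.099, -0.499, 0.01]
ft_force: [4.8, -4.3, -4.7]
finger_gap: 0.477
gripper_force: 52.1
t 7.75 pos [495.5  14.7  43.6] yaw y-axis -108.29 tilt 0.4 q [-0.89  0.76  1.08  2.17 -0.97  0.82 -1.07] gap 40.8 F [ 4.8 -4.3 -4.7] M [-0.74 -1.13  0.06]
to (493.4, 15.5, 41) cm [-0.23 -0.01  0.25]
```

```bash
python3 -m inch '{"xyz": [[0,0,0],[0,0,0]], "twist": [6,6]}' | grep rot
python3 -c "
from h import *
go()"
python3 -m inch '{"xyz": [[0,0,0],[0,0,0]], "twist": [5,5]}'| grep rot
python3 -c "
from h import *
go()"
```

```text
ee_rot: [3.031, -0.82, 0.011]
t 7.9167 pos [495.5  14.6  43.6] yaw y-axis -120.29 tilt 0.4 q [-0.9   0.78  1.1   2.17 -0.99  0.84 -1.26] gap 41.0 F [ 5.9 -4.5 -4.1] M [-0.78 -1.16  0.16]
ee_rot: [2.948, -1.08, 0.011]
t 8.0833 pos [495.4  14.5  43.5] yaw y-axis -130.25 tilt 0.4 q [-0.91  0.79  1.11  2.17 -1.    0.85 -1.42] gap 40.5 F [ 5.2 -4.5 -4.5] M [-0.87 -1.16  0.19]
```

```bash
python3 -m inch '{"xyz": [[0,0,0],[0,0,0]], "twist": [5,5]}' | grep rot
python3 -c "
from h import *
go()"
python3 -m inch '{"xyz": [[0,0,0],[0,0,0]], "twist": [5,5]}'| grep rot
python3 -c "
from h import *
go()"
python3 -m inch '{"xyz": [[0,0,0],[0,0,0]], "twist": [2,0]}'| grep rot
python3 -c "
from h import *
go()"
```

```text
ee_rot: [-2.844, 1.33, -0.001]
t 8.25 pos [493.8  16.4  43.6] yaw y-axis -140.12 tilt 0.1 q [-0.91  0.79  1.12  2.17 -1.01  0.86 -1.59] gap 40.8 F [-1.4  2.5  7.1] M [ 0.3  -0.07  0.46]
ee_rot: [-2.718, 1.57, 0.001]
t 8.4167 pos [493.9  17.2  43.5] yaw y-axis -150.02 tilt 0.15 q [-0.92  0.8   1.13  2.17 -1.02  0.87 -1.75] gap 40.5 F [-2.5  5.7 14.8] M [1.16 0.48 0.61]
ee_rot: [-2.694, 1.611, 0.002]
t 8.5833 pos [493.7  17.7  43.7] yaw y-axis -151.75 tilt 0.19 q [-0.92  0.8   1.13  2.17 -1.02  0.87 -1.78] gap 41.0 F [-0.7  3.1  8.5] M [0.59 0.39 0.79]
```

```bash
python3 -m inch '{"xyz": [[0,0,0],[0,0,0],[0,0,0]], "twist": [0,0,0]}' 8.5 | grep rot
python3 -m inch '{"xyz": [[0,0,-2],[0,0,-4],[0,0,-4],[0,0,-4],[0,0,-3]], "twist": [0,-7,-7,-7,-7]}'| grep pos
python3 -m inch '{"xyz": [[0,0,-1],[0,0,0],[0,0,0],[0,0,0],[0,0,0]], "twist": [-7,-7,-7,-7,-7]}'| grep pos
python3 -m inch '{"xyz": [[0,0,0],[0,0,0],[0,0,0],[0,0,0],[0,0,0]], "twist": [-7,-7,-7,-7,-7]}'| grep pos
python3 -c "
from h import *
go((540,-60,240),(614.4,-136.5,225))
snap('side','s2.png');snap('top','t2.png')
i=cv2.imread('pics/s2.png')[130:220,220:340];j=cv2.imread('pics/t2.png')[170:260,260:380]
cv2.imwrite('pics/c4.png',cv2.resize(np.vstack([i,j]),None,fx=3.3,fy=3.3,interpolation=2))"
```

```text
ee_rot: [-2.692, 1.618, 0.0]
eef_pos: [493.3, 14.7, 215.4]
eef_pos: [492.4, 15.7, 222.9]
eef_pos: [492.3, 15.5, 222.6]
t 10.0833 pos [492.3  15.5 222.6] yaw y-axis -53.72 tilt 0.03 q [-0.89  0.27  0.94  2.02 -0.27  0.97 -0.76] gap 84.8 F [ 0.4 -0.7 -0.5] M [-0.02 -0.03  0.02]
to (540, -60, 240) cm [-0.63  8.91 -1.74]
to (614.4, -136.5, 225) cm [ 1.47 10.57  1.49]
```

View pics/c4.png

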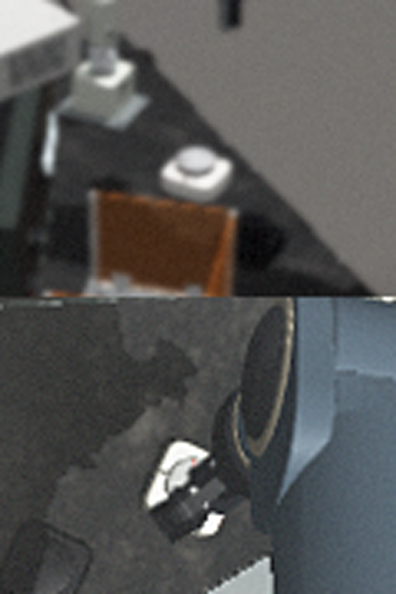

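The top crop shows the dial partly hidden by a finger, with its red mark near crop (192,462). I'll look at it again once the arm has moved away.

```bash
python3 -m inch '{"xyz": [[-0.2,3,-0.6],[-0.2,3,-0.6],[-0.2,3,-0.6],[0,0,0],[0,0,0]], "twist": [0,0,0,-6.2,-6.2]}'| grep pos
python3 -m inch '{"xyz": [[0,0,0],[0,0,0],[0,0,0]], "twist": [-6.2,-6.2,0]}'| grep pos
python3 -c "
from h import *
go((614.4,-136.5,225),(614.4,-136.5,132))
snap('side','s3.png');snap('top','t3.png')
j=cv2.imread('pics/t3.png')[150:250,300:400]
i=cv2.imread('pics/s3.png')[110:210,220:320]
cv2.imwrite('pics/c5.png',cv2.resize(np.hstack([i,j]),None,fx=4,fy=4,interpolation=2))"
```

```text
eef_pos: [541.3, -63.0, 241.0]
eef_pos: [540.6, -60.8, 240.7]
t 10.85 pos [540.6 -60.8 240.7] yaw y-axis -29.32 tilt 0.03 q [-0.61  0.33  0.82  1.89 -0.28  1.04 -0.19] gap 84.7 F [-0.   0.2 -1. ] M [ 0.01  0.02 -0.03]
to (614.4, -136.5, 225) cm [-2.98 10.15  1.56]
to (614.4, -136.5, 132) cm [-0.   0.   9.3]
```

View pics/c5.png

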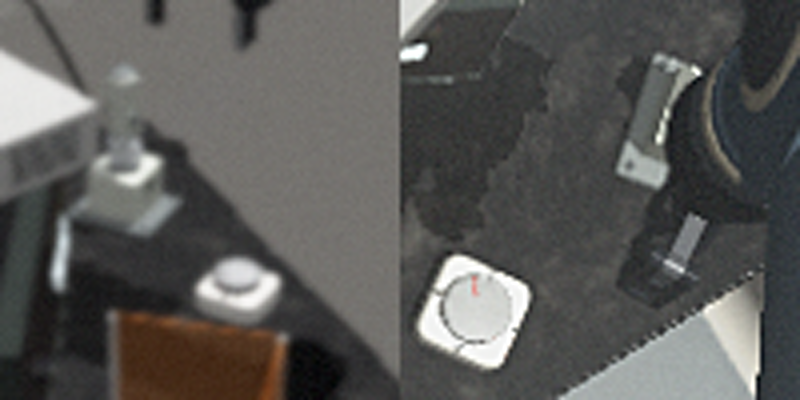

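The top crop shows the red mark now pointing straight up, against right at the start. That is about 275° clockwise, which fits the torque rise at the stop, so the timer is wound.

```bash
python3 -m inch '{"xyz": [[-1,3.38,0.5],[-1,3.38,0.5],[-0.98,3.39,0.5],[0,0,0],[0,0,0]], "twist": [0,0,0,0,0]}'| grep pos
python3 -c "
from h import *
go((614.6,-137,180),(614.6,-137,130))
snap('side','s4.png')
i=cv2.imread('pics/s4.png')[80:180,200:330]
cv2.imwrite('pics/c6.png',cv2.resize(i,None,fx=5,fy=5,interpolation=2))"
```

```text
eef_pos: [615.0, -138.0, 224.9]
t 11.3667 pos [ 615.  -138.   224.9] yaw y-axis -29.55 tilt 0.15 q [-0.39  0.5   0.78  1.71 -0.39  1.09 -0.01] gap 85.0 F [-0.6  0.3  0.3] M [-0.01 -0.01 -0.03]
to (614.6, -137, 180) cm [ 0.08 -0.08  4.49]
to (614.6, -137, 130) cm [0.01 0.   5.  ]
```

View pics/c6.png

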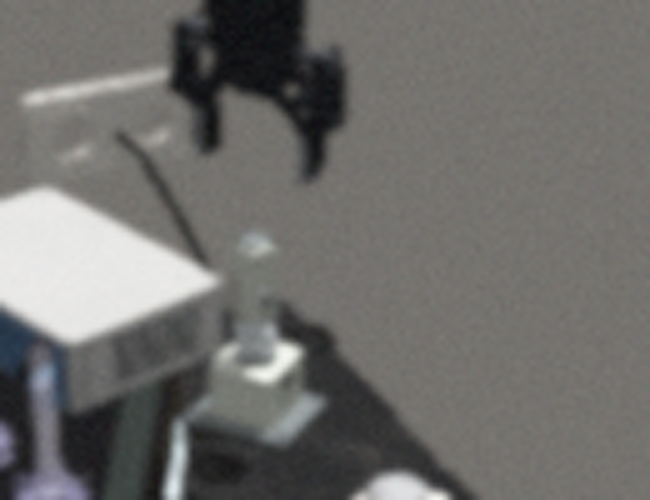

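The open fingers straddle the lamp top: tips at crop (207,150) and (307,175), lamp at (257,243). Descending.

```bash
python3 -m inch '{"xyz": [[0.08,-0.08,2.4],[0,0,2.4],[0,0,2.3],[0,0,2.3],[0,0,0.05]], "twist": [0,0,0,0,0]}'
python3 -m inch '{"xyz": [[0,0,0],[0,0,0],[0,0,0],[0,0,0],[0,0,0]], "twist": [0,0,0,0,0]}' 4.5
python3 -m inch '{"xyz": [[0,0,0],[0,0,0],[0,0,0],[0,0,0],[0,0,0]], "twist": [0,0,0,0,0]}' 2
python3 -m inch '{"xyz": [[0,0,0],[0,0,0],[0,0,0]], "twist": [0,0,0]}'
python3 -c "
from h import *
go((614.6,-137,175))"
```

```text
t: 11.83
eef_pos: [611.4, -131.9, 127.5]
ee_rot: [-2.704, -1.587, 0.009]
ft_force: [-1.3, 0.9, -0.4]
finger_gap: 0.995
gripper_force: 0.0
t: 12.25
eef_pos: [615.2, -135.0, 132.6]
ee_rot: [2.709, 1.589, 0.003]
ft_force: [-0.1, 0.0, 0.3]
finger_gap: 0.525
gripper_force: 0.0
t: 12.67
eef_pos: [616.7, -135.4, 132.5]
ee_rot: [2.707, 1.588, 0.006]
ft_force: [4.9, -1.0, 2.0]
finger_gap: 0.332
gripper_force: 57.7
t: 12.92
eef_pos: [616.6, -135.4, 132.5]
ee_rot: [2.707, 1.588, 0.006]
ft_force: [6.2, -0.6, 1.7]
finger_gap: 0.328
gripper_force: 57.7
t 12.9167 pos [ 616.6 -135.4  132.5] yaw y-axis -29.21 tilt 0.29 q [-0.34  0.6   0.71  1.79 -0.48  0.93  0.06] gap 28.0 F [ 6.2 -0.6  1.7] M [-0.25 -1.47  0.  ]
to (614.6, -137, 175) cm [-0.23 -0.08 -4.25]
```

```bash
python3 -m inch '{"xyz": [[0,0,-0.5],[0,0,-1],[0,0,-1.2],[0,0,-1.5],[0,0,-2]], "twist": [0,0,0,0,0]}'
python3 -m inch '{"xyz": [[0,0,-2],[0,0,-2],[0,0,-2],[0,0,-1.5],[0,0,-0.5]], "twist": [0,0,0,0,0]}'
python3 -m inch '{"xyz": [[0,0,-0.5],[0,0,0],[0,0,0]], "twist": [0,0,0]}'
python3 -c "
from h import *
go((560,-20,282),(500,120,282),(500,240,282),(529.7,304,282))
snap('side','s5.png')
for r in masks_of('side','cure_lamp')[:2]:
    ys,xs=np.nonzero(r['pixels']);print(r['confidence'],r['xy'],xs.min(),xs.max(),ys.min(),ys.max())
o=get_obs();R=cv2.Rodrigues(np.array(o['ee_rot'],float))[0];p=o['eef_pos'];print(proj('side',[p+R@[0,0,122.5],p+R@[0,0,-27]]))
i=cv2.imread('pics/s5.png')[70:190,200:330]
cv2.imwrite('pics/c7.png',cv2.resize(i,None,fx=4,fy=4,interpolation=2))"
```

```text
t: 13.33
eef_pos: [613.2, -134.3, 192.1]
ee_rot: [-2.707, -1.588, 0.006]
ft_force: [0.6, 0.1, -0.9]
finger_gap: 0.331
gripper_force: 58.2
t: 13.75
eef_pos: [613.9, -135.2, 274.8]
ee_rot: [-2.709, -1.589, 0.0]
ft_force: [0.8, 0.1, -1.2]
finger_gap: 0.329
gripper_force: 58.2
t: 14.0
eef_pos: [613.7, -134.6, 277.1]
ee_rot: [-2.708, -1.589, 0.003]
ft_force: [-0.2, 0.9, -1.6]
finger_gap: 0.334
gripper_force: 58.2
t 14.0 pos [ 613.7 -134.6  277.1] yaw y-axis -29.21 tilt 0.16 q [-0.42  0.45  0.81  1.65 -0.35  1.19 -0.04] gap 28.5 F [-0.2  0.9 -1.6] M [0.02 0.01 0.04]
to (560, -20, 282) cm [  7.38 -10.28  -0.47]
to (500, 120, 282) cm [  9.29 -12.07   0.02]
to (500, 240, 282) cm [ 1.047e+01 -5.860e+00  1.000e-02]
to (529.7, 304, 282) cm [ 7.04 -0.53 -0.  ]
0.55 [247.8, 110.8] 247 255 91 128
0.24 [253.0, 267.7] 249 257 255 278
[[251.10524975 128.62089575]
 [250.67747969  91.72935759]]
```

View pics/c7.png

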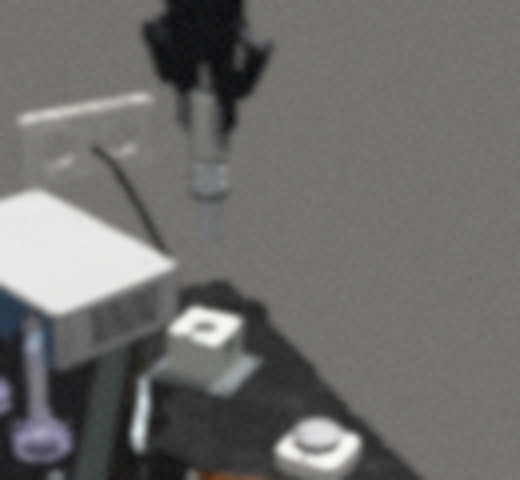

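The lamp hangs upright in the grip, nose end at about (252.6,129.3) in the full side picture. That matches the projected nose at z≈155 mm, and the stand is empty. Carrying it over.

```bash
python3 -m inch '{"xyz": [[1.85,-2.57,-0.12],[1.85,-2.57,-0.12],[1.85,-2.57,-0.12],[1.85,-2.57,-0.12],[2.32,-3.02,0]], "twist": [0,0,0,0,0]}' |grep pos
python3 -m inch '{"xyz": [[2.32,-3.02,0],[2.32,-3.02,0],[2.32,-3.02,0],[2.62,-1.46,0],[2.62,-1.46,0]], "twist": [0,0,0,0,0]}' |grep pos
python3 -m inch '{"xyz": [[2.62,-1.46,0],[2.62,-1.46,0],[2.3,-0.2,0],[2.3,-0.15,0],[1,0,0]], "twist": [0,0,0,0,0]}' |grep pos
python3 -m inch '{"xyz": [[0,0,0],[0,0,0],[0,0,0]], "twist": [0,0,0]}' |tail -4
python3 -c "
from h import *
go((529.7,304,282))"
```

```text
eef_pos: [544.9, 14.6, 282.7]
eef_pos: [499.2, 181.6, 282.7]
eef_pos: [524.9, 294.0, 281.9]
ee_rot: [2.711, 1.586, -0.002]
ft_force: [-0.3, -0.4, -1.2]
finger_gap: 0.325
gripper_force: 58.6
t 15.6 pos [525.1 288.1 283. ] yaw y-axis -29.36 tilt 0.09 q [-1.11  0.37  0.72  1.71 -0.26  1.16 -0.83] gap 27.7 F [-0.3 -0.4 -1.2] M [0.03 0.01 0.07]
to (529.7, 304, 282) cm [ 1.61 -0.38  0.09]
```

```bash
python3 -m inch '{"xyz": [[0.8,-0.2,0],[0.81,-0.18,0],[0,0,2],[0,0,2],[0,0,1.5]], "twist": [0,0,0,0,0]}' |grep pos
python3 -m inch '{"xyz": [[0,0,0],[0,0,0],[0,0,0]], "twist": [0,0,0]}' |tail -4
python3 -c "
from h import *
go((529.7,304,178.5))
a=snap('side','s6.png');b=snap('top','t6.png')
o=get_obs();R=cv2.Rodrigues(np.array(o['ee_rot'],float))[0];p=o['eef_pos'];N=p+R@[0,0,122.5]
print(N,proj('side',[N,[529.7,304,46]]),proj('top',[N,[529.7,304,46]]))
i=cv2.imread('pics/s6.png')[150:260,220:310];j=cv2.imread('pics/t6.png')[160:270,150:260]
cv2.imwrite('pics/c8.png',cv2.resize(np.hstack([i,j]),None,fx=4,fy=4,interpolation=2))"
```

```text
eef_pos: [529.3, 306.9, 227.1]
ee_rot: [-2.71, -1.589, -0.003]
ft_force: [-0.2, 0.2, -1.1]
finger_gap: 0.324
gripper_force: 58.7
t 16.2667 pos [530.5 306.6 229.3] yaw y-axis -29.22 tilt 0.11 q [-1.09  0.44  0.69  1.74 -0.31  1.07 -0.81] gap 27.7 F [-0.2  0.2 -1.1] M [-0.02  0.02 -0.06]
to (529.7, 304, 178.5) cm [-0.28  0.05  5.08]
[530.87996475 306.76729345 107.12579112] [[262.90219546 208.7174889 ]
 [263.17606823 223.70432095]] [[203.58858041 208.97477175]
 [207.74438668 212.63430571]]
```

View pics/c8.png

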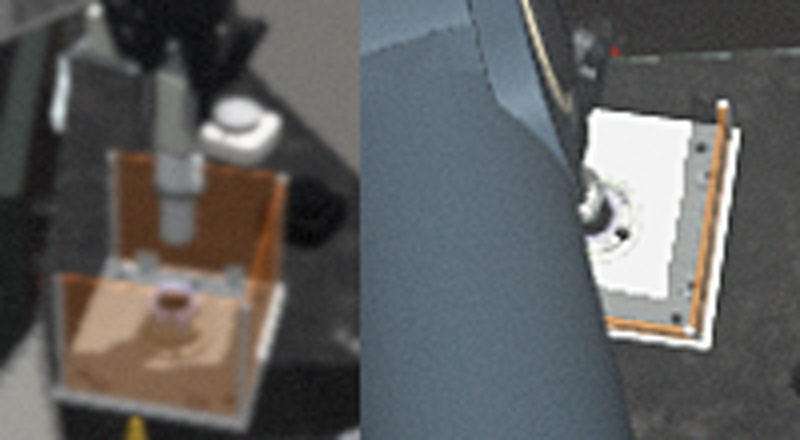

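In the side crop the nose end is at (178,236), directly above the mouth at (172,300). The top crop is mostly blocked by the arm. The nose sits about 1 px off its prediction, so I'll measure it to sub-pixel.

```bash
cat > meas.py <<'E'
from h import *
import sys
def cen(a,b,rows,lo,hi):
    d=np.abs(a[rows,lo:hi].astype(int)-b[rows,lo:hi]).sum(2).astype(float).sum(0); d-=np.median(np.r_[d[:4],d[-4:]]);h=d.max()/2
    x=np.arange(lo,hi); i=np.nonzero(d>h)[0];l,r=i[0],i[-1]
    xl=x[l]-(d[l]-h)/(d[l]-d[l-1]);xr=x[r]+(d[r]-h)/(d[r]-d[r+1]);return round((xl+xr)/2,2),round(xr-xl,2)
def report(f):
    a=cv2.imread('pics/'+f);b=cv2.imread('pics/side0.png')
    o=get_obs();R=cv2.Rodrigues(np.array(o['ee_rot'],float))[0];p=np.array(o['eef_pos'])
    for h in(95,110):   # points on the nose tube axis, below TCP
        P=p+R@[0,0,h];u,v=proj('side',[P])[0];k=int(round(v))
        c=cen(a,b,slice(k-1,k+2),int(u)-13,int(u)+14); e=c[0]-u
        s=(proj('side',[P+[10,0,0]])[0]-(u,v))[0]/10
        print(h,'pred',u.round(2),'seen',c,'dx mm',(e/s).round(2))
    B=p+R@[0,0,122.5];print('nose pred',B.round(1),'row of end',proj('side',[B])[0].round(2))
    col=slice(int(round(u))-1,int(round(u))+2);dd=np.abs(a[:,col].astype(int)-b[:,col]).sum((1,2));print('rows',int(v)-2,dd[int(v)-2:int(v)+14])
E
python3 -c "
from meas import *
go();report('s6.png')
a=cv2.imread('pics/side0.png')
m=camera_model('side');print(ray('side',(263,224)), proj('side',[[529.7,304,46],[549.7,304,46],[529.7,324,46]]))
hsv=cv2.cvtColor(a,cv2.COLOR_BGR2HSV)
print(a[224,252:276].tolist())
"
```

```text
t 16.3667 pos [530.6 306.6 229.6] yaw y-axis -29.22 tilt 0.15 q [-1.09  0.44  0.69  1.74 -0.31  1.07 -0.81] gap 27.9 F [-0.6  0.9 -1.7] M [-0.01 -0.02 -0.02]
95 pred 263.0 seen (np.float64(263.83), np.float64(8.34)) dx mm -2.49
110 pred 262.95 seen (np.float64(263.76), np.float64(8.14)) dx mm -2.46
nose pred [530.9 306.8 107.1] row of end [262.9  208.72]
rows 203 [555 539 569 564 553 548 506 383 179  42  33  52  60  57  71  90]
(array([ 456.68138499, 1287.36316743,  862.01314875]), array([ 0.05764787, -0.77064729, -0.64047099])) [[263.17606823 223.70432095]
 [256.81396733 223.31055263]
 [262.64650823 227.82266566]]
[[130, 154, 181], [131, 155, 182], [128, 154, 180], [127, 151, 179], [141, 156, 182], [148, 157, 182], [140, 142, 165], [109, 114, 139], [74, 85, 110], [56, 72, 101], [50, 69, 102], [49, 73, 108], [56, 75, 108], [65, 80, 111], [75, 83, 111], [113, 116, 142], [149, 150, 180], [152, 164, 195], [139, 161, 195], [124, 147, 180], [126, 147, 178], [127, 146, 173], [129, 147, 170], [138, 154, 176]]
```

```bash
python3 -m inch '{"xyz": [[0,0,0],[0,0,0],[0,0,0],[0,0,0],[0,0,0]], "twist": [-7,-7,-7,-7,-7]}' |grep pos
python3 -m inch '{"xyz": [[0,0,0],[0,0,0],[0,0,0],[0,0,0],[0,0,0]], "twist": [-7,-7,-7,-7,-7]}' |grep pos
python3 -m inch '{"xyz": [[0,0,0],[0,0,0],[0,0,0],[0,0,0],[0,0,0]], "twist": [-7,-7,-7,-7,-7]}' |grep pos
python3 -m inch '{"xyz": [[0,0,0],[0,0,0],[0,0,0],[0,0,0]], "twist": [-7,-7,0,0]}' |grep pos
python3 -c "
from meas import *
go((529.7,304,178.5));snap('side','s7.png');report('s7.png')
a=snap('top','t7.png')
o=get_obs();p=np.array(o['eef_pos']);print(proj('top',[p-[0,0,110],p-[0,0,122],[529.7,304,46]]))
i=cv2.imread('pics/s7.png')[150:260,220:310];j=cv2.imread('pics/t7.png')[160:270,150:260]
cv2.imwrite('pics/c9.png',cv2.resize(np.hstack([i,j]),None,fx=4,fy=4,interpolation=2))"
```

```text
eef_pos: [530.3, 306.4, 229.5]
eef_pos: [530.4, 306.3, 229.4]
eef_pos: [530.4, 306.2, 229.4]
eef_pos: [530.3, 306.1, 229.1]
t 17.95 pos [530.3 306.1 229.1] yaw y-axis 89.57 tilt 0.09 q [-0.76  0.38  0.22  1.72 -0.09  1.04  1.06] gap 27.7 F [ 0.4 -0.3 -1.9] M [ 0.03 -0.03 -0.08]
to (529.7, 304, 178.5) cm [ 0.07 -0.22  5.06]
95 pred 263.18 seen (np.float64(261.75), np.float64(8.34)) dx mm 4.32
110 pred 263.13 seen (np.float64(261.79), np.float64(8.0)) dx mm 4.07
nose pred [530.4 306.2 106.4] row of end [263.09 208.81]
rows 203 [542 529 552 523 538 522 503 488 405 188  46  40  50  61  55  74]
[[203.19669641 208.6449066 ]
 [203.84714349 209.31767649]
 [207.74438668 212.63430571]]
```

View pics/c9.png

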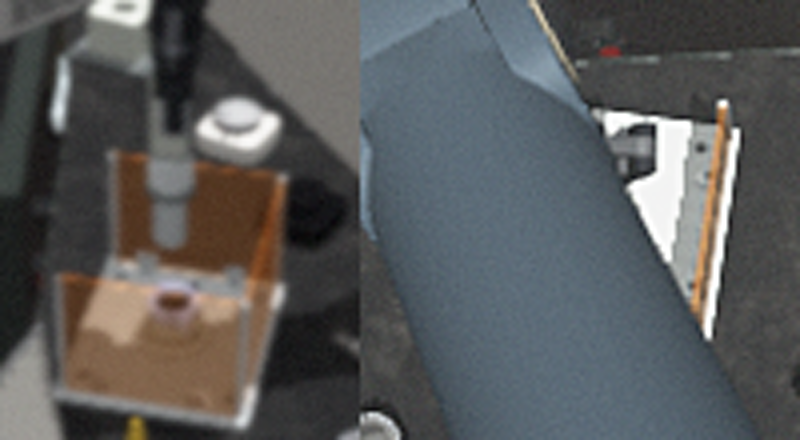

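The side crop shows the nose at (168,245) above the mouth at (175,300). Comparing the two yaws, the lamp sits 4.5 mm off along −tool x in the grip, and the camera bias is about 0.3 mm. I'll correct for this and descend.

```bash
python3 -m inch '{"xyz": [[0.23,-0.1,0],[0.23,-0.1,0],[0,0,1],[0,0,1],[0,0,1]], "twist": [0,0,0,0,0]}' |grep pos
python3 -m inch '{"xyz": [[0,0,0.8],[0,0,0],[0,0,0],[0,0,0]], "twist": [0,0,0,0]}'
python3 -c "
from meas import *
go((525.7,304.2,178.5));snap('side','s8.png');report('s8.png')"
```

```text
eef_pos: [524.7, 304.2, 196.9]
t: 18.8
eef_pos: [525.4, 304.3, 190.2]
ee_rot: [0.006, 3.141, 0.0]
ft_force: [1.0, 0.6, -1.1]
finger_gap: 0.327
gripper_force: 58.6
t 18.8 pos [525.4 304.3 190.2] yaw y-axis 89.78 tilt 0.02 q [-0.75  0.42  0.21  1.77 -0.1   0.96  1.07] gap 27.9 F [ 1.   0.6 -1.1] M [ 0.    0.01 -0.01]
to (525.7, 304.2, 178.5) cm [-0.03 -0.01  1.17]
95 pred 264.64 seen (np.float64(263.41), np.float64(7.84)) dx mm 3.77
110 pred 264.58 seen (np.float64(263.74), np.float64(6.84)) dx mm 2.59
nose pred [525.7 304.5  68. ] row of end [264.53 218.38]
rows 213 [529 554 508 280 122 231 292 273 164  73  39  40  24  39  18  30]
```

```bash
python3 -m inch '{"xyz": [[-0.06,0,0.4],[-0.06,0,0.4],[0,0,0.35],[0,0,0],[0,0,0]], "twist": [0,0,0,0,0]}' |grep pos
python3 -m inch '{"xyz": [[0,0,0],[0,0,0],[0,0,0],[0,0,0],[0,0,0]], "twist": [0,0,0,0,0]}'
python3 -c "
from meas import *
go((526.2,304.2,178.5));snap('side','s9.png')
i=cv2.imread('pics/s9.png')[170:260,220:310]
cv2.imwrite('pics/c10.png',cv2.resize(i,None,fx=6,fy=6,interpolation=2))"
```

```text
eef_pos: [526.2, 304.1, 178.3]
t: 19.68
eef_pos: [526.4, 304.3, 178.8]
ee_rot: [0.006, 3.141, 0.0]
ft_force: [0.6, -0.6, -1.4]
finger_gap: 0.325
gripper_force: 58.6
t 19.6833 pos [526.4 304.3 178.8] yaw y-axis 89.79 tilt 0.02 q [-0.75  0.43  0.21  1.78 -0.11  0.94  1.07] gap 27.7 F [ 0.6 -0.6 -1.4] M [ 0.01 -0.02  0.04]
to (526.2, 304.2, 178.5) cm [ 0.02 -0.01  0.03]
```

View pics/c10.png

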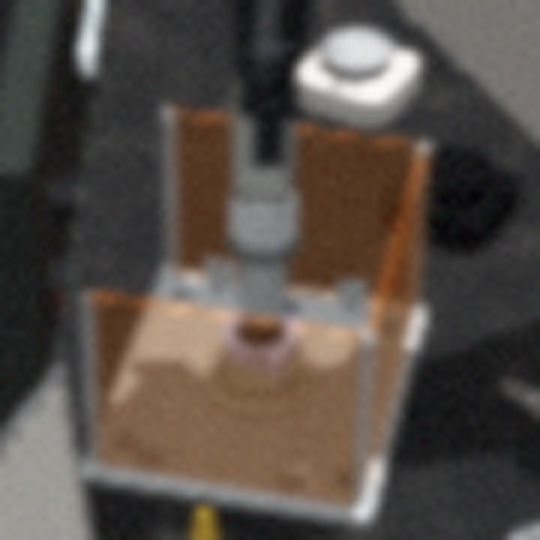

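The side crop shows the nose end at (265,313), centred over the mouth at (262,333) within about half a pixel. There is a gap below it and nothing touches.

```bash
python3 -c "
from cell import *
print(close_job())"
```

```text
the job is handed in; nothing more can be done
None
```

I handed the job in with the timer wound to its stop and the lamp held upright and still, nose about 1 cm above the housing mouth and centred to about 2 mm by the side camera; `close_job()` gave no verdict.

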